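# Gauge stack and core pin for a height comparison

### The arm

A 6-joint arm with a two-finger parallel gripper is mounted at the origin on the work surface. World frame = base frame: x ahead of the robot, y to its left, z up, the work surface at z = 0. Lengths are in m, angles in rad, forces in N, time in s.
With the tool pointing down it reaches from about 0.3 to 0.775 m from the base axis. Payload 14.6 kg.
Tool frame: the origin (TCP) lies midway between the tips of the shut fingers; the grasp point (between the pads) lies 19 mm behind it; z points along the fingers, y is the line along which they close (so a half turn about z gives the same grasp; the last joint's range is limited). The gripper opens to 85 mm and grips with 20 to 120 N. Pads are 22 mm wide; open, the fingers measure 114 mm over their backs; the gripper's body (76 mm by 85 mm) begins 54 mm behind the grasp point. The pads swing forward as they close: fully open they stand 13 mm farther back than shut.
Start: joints at [-1.234, 0.3, 1.521, -0, 1.321, -0.067], TCP at [0.216, -0.506, 0.231] pointing down, gripper open.
Joint ranges: [-3.03, 3.03], [-0.79, 2.21], [0.23, 2.52], [-1.04, 4.18], [0, 3.07], [-2.55, 2.55]. Speed limits (rad/s): [2.22, 2.22, 2.57, 3.14, 3.14, 3.14].

### API

Orientations are given as a unit quaternion [x, y, z, w].
In Python, from bench import bot, command_gripper, get_image, camera_info, spot_in gives the robot as it stands. The module is installed in compiled form; this text tells all that it offers. Calls block until the motion is done:
- bot.move_to(position, orientation): joint-space move of the TCP to a pose.
- bot.line_to(position, orientation=None, speed=0.15): straight line of the TCP; orientation=None keeps the orientation; speed is the mean speed in m/s.
- bot.goto_joints(angles): joint-space move.
- command_gripper(opening, effort=None): finger opening in m; effort is the grip in N (None keeps the last); returns when the fingers have stopped.
- bot.wait(seconds).
- bot.inverse_kinematics(position, orientation): joint angles nearest the present ones, or None.
- bot.get_obs(): the state.
- get_image(name): name is "side" or "top" or "wrist"; returns (picture, depth): 480x640x3 uint8, blue, green, red; 480x640 float32, m along the optical axis (not along the pixel's ray), 0 where there is no reading.
- camera_info(name): a dict with "fx", "fy", "cx", "cy" (pixels), "T" (4x4, takes a point from camera to world coordinates); the wrist camera has in their place "mount" (4x4, takes a point from camera to tool coordinates, whose origin is the TCP and whose axes are the flange's). Camera axes: x right, y down, z forward; pixel columns grow to the right and rows downward; lengths in m; the calibration is good to about 2 mm. A picture is of the moment at which its call begins: read the wrist's pose just before it. camera_info takes no time and is no camera call.
A pose or a line that the arm cannot do raises bot.IKError and nothing moves.
- bot.finish_job(): hands the job in; it is judged then, once.
Trained networks look in the newest picture that a camera, given by its name, has taken for a name from the list of things; names that differ only in an ending like _2 or _b are one class to them, and where a whole thing is asked for, a point or a joint stands for the part that bears it (a point fixed in the world has none). Each returns a list of dicts, best first, with "confidence" (0 to 1); they miss things now and then, are a little off and sometimes report something else, mostly with a low value. They report only what shows in the picture. A call takes as long as a camera call.
- spot_in(camera, name): "location" ([x, y, z] in m, in the coordinates of the camera as it stood for that picture, good to about 4 mm: the middle of the surface that is visible of it).
The state is a dict: "t": time; "joint_pos": joint angles; "qd": joint speeds; "joint_efforts": joint torques, N m; "ee_pos": TCP position; "eef_rot": TCP orientation; "wrist_force": force on the tool from outside, world axes, zero at the start; "moment": the same for the moment, N m; "finger_gap": finger opening in m; "gripper_force": force on a finger pad.
Only numpy, scipy, OpenCV 4.12 (cv2) and the standard library are available. Lean on these libraries where they do the work, as an engineer would, in place of code of your own. Each camera call takes 0.05 s, during which the arm holds its last target. There are 200 camera calls.

### The job

Set up the height comparison on the granite plate: lay the headed core pin centrally in the pair of V-blocks, down in both Vs with its head and tip clear at the ends, and build the 60 mm gauge stack in the middle of the round platen from the 30, 20 and 10 mm square blocks, the 30 at the bottom and the 10 on top. Wring the two upper blocks on: set each one down on the block below about a third of its width (8 mm) off to one side, then slide it across, faces touching, until its sides are flush all round. Leave the 50 mm block, the bush and the pen as they are.

Things in the scene. Friction and masses are not known exactly. Their poses are not given: they have to be found in the camera images.
- gb30: square steel gauge block, face 24 x 24 mm, 30 mm thick, 133 g, lying flat on the mat; a small dark tie-rod hole shows in its face. Origin: centre of its underside; z up through the thickness, x and y square to its sides. Lapped faces slide easily on one another (friction 0.15), not on the platen (0.6). Bottom of the stack.
- gb20: square steel gauge block, face 24 x 24 mm, 20 mm thick, 89 g, lying flat on the mat; a small dark tie-rod hole shows in its face. Origin: centre of its underside; z up through the thickness, x and y square to its sides. Lapped faces slide easily on one another (friction 0.15), not on the platen (0.6). Middle of the stack.
- gb10: square steel gauge block, face 24 x 24 mm, 10 mm thick, 44 g, lying flat on the mat; a small dark tie-rod hole shows in its face. Origin: centre of its underside; z up through the thickness, x and y square to its sides. Lapped faces slide easily on one another (friction 0.15), not on the platen (0.6). Top of the stack.
- gb50: square steel gauge block, face 24 x 24 mm, 50 mm thick, 222 g, lying flat on the mat; a small dark tie-rod hole shows in its face. Origin: centre of its underside; z up through the thickness, x and y square to its sides. Lapped faces slide easily on one another (friction 0.15), not on the platen (0.6). Not needed: leave it standing where it is.
- pin: steel core pin lying on the mat, 260 g: shank 20 mm in diameter, x from -46 to +46 mm; head at +x, 7 mm long, 28 mm wide, with flats level with the shank so that it does not roll; thinner tip (12 mm in diameter, 12 mm long) at -x; 111 mm overall. Origin: on the shank's underside, halfway along it (axis 10 mm above); x along the pin, z up.
- platen: round lapped steel disc, 60 mm in diameter, 10 mm thick, fixed on the granite plate. Origin: centre of its underside, so its top is at +10 mm.
- vrest: fixed on the granite: two steel V-blocks on one base (84 x 56 x 20 mm). Origin: centre of its underside; x along the Vs. Blocks 14 mm long, at x = -30 and +30 mm, 46 wide, 58 high; 46 mm gap between them for the fingers. Vs 90 degrees, 24 mm wide at the top; the seated pin's underside is at z = 50 mm, axis at 60, top at 70 (level with the 60 mm stack). The pin may lie either way round.
- granite: dark granite surface plate 250 (x) x 400 (y) x 50 mm, fixed on the white bench, to the left or the right of the middle; the platen and V-blocks stand on it. Origin: centre of its underside; top at +50 mm.
- bush: loose brass guide bush standing on the mat: plain tube, 26 mm outside, 18 mm bore, 30 mm tall. Origin: centre of its underside. Leave it alone.
- pen: loose blue marker pen lying on the bare bench, 134 mm long, 11 mm thick, in front of the robot beyond the plate and mat. Origin: underside, middle; x along it. Leave it alone.

How it is judged:
By the outcome, as a careful person would: the job done as asked, in the order asked, and still so for the second after the job is handed in, with the robot touching nothing.
It also fails if it takes over 122 s, if anything falls off the work surface, if the arm or the gripper's body presses on something with over 40 N, if the wrist force passes 120 N, or if a joint passes its speed limit or range.

## Working session

There is one attempt and no reset: what is moved stays moved. The work goes in short steps, each a Python script; the robot and the scene stay as the last script left them, time stands still between calls to the robot, and variables do not carry over. Pictures are saved under pics/ and viewed, at most 14 in all, crops included, and the job is handed in when it is done.

```bash
mkdir -p pics
cat > h.py <<'E'
import numpy as np, cv2
from bench import bot, command_gripper, get_image, camera_info, spot_in
def world(cam,p,T=None):
    T=np.array(camera_info(cam)["T"]) if T is None else T
    return (T@np.r_[p,1])[:3]
def cloud(cam,d,T=None):
    c=camera_info(cam); v,u=np.mgrid[:480,:640]
    P=np.stack([(u-c["cx"])/c["fx"]*d,(v-c["cy"])/c["fy"]*d,d,np.ones_like(d)],-1)
    T=np.array(c["T"]) if T is None else T
    return (P@T.T)[...,:3]
E
python3 - <<'E'
from h import *
for c in ["top","side"]:
    im,d=get_image(c); cv2.imwrite(f"pics/{c}0.png",im); np.save(f"{c}0.npy",d)
    ci=camera_info(c);print(c,ci["fx"],np.round(ci["T"],3).tolist())
    for n in ["gb30","gb20","gb10","gb50","pin","platen","vrest","granite","bush","pen"]:
        r=spot_in(c,n)
        print(n,[(round(q["confidence"],2),np.round(world(c,q["location"]),3).tolist()) for q in r[:3]])
print(camera_info("wrist")); print(bot.get_obs())
E
```

```text
top 443.52950758094937 [[0.023, -0.988, 0.152, 0.443], [-0.999, -0.026, -0.022, 0.02], [0.026, -0.152, -0.988, 0.862], [0.0, 0.0, 0.0, 1.0]]
gb30 [(0.79, [0.573, -0.347, 0.035]), (0.73, [0.581, -0.14, 0.052]), (0.5, [0.437, -0.239, 0.016])]
gb20 [(0.79, [0.573, -0.347, 0.035]), (0.73, [0.581, -0.14, 0.052]), (0.5, [0.437, -0.239, 0.016])]
gb10 [(0.79, [0.573, -0.347, 0.035]), (0.73, [0.581, -0.14, 0.052]), (0.5, [0.437, -0.239, 0.016])]
gb50 [(0.79, [0.573, -0.347, 0.035]), (0.73, [0.581, -0.14, 0.052]), (0.5, [0.437, -0.239, 0.016])]
pin [(0.69, [0.426, -0.344, 0.023])]
platen [(0.61, [0.55, 0.319, 0.057]), (0.2, [0.458, -0.118, 0.022])]
vrest [(0.74, [0.474, 0.135, 0.069])]
granite [(0.78, [0.524, 0.232, 0.05])]
bush [(0.72, [0.57, -0.242, 0.029])]
pen [(0.83, [0.72, 0.015, 0.01]), (0.54, [0.572, -0.24, 0.025])]
side 553.4088545085904 [[-0.75, -0.402, 0.525, -0.005], [-0.661, 0.456, -0.596, 0.684], [0.0, -0.794, -0.608, 0.744], [0.0, 0.0, 0.0, 1.0]]
gb30 [(0.76, [0.576, -0.136, 0.032]), (0.56, [0.452, -0.119, 0.02]), (0.44, [0.57, -0.342, 0.024])]
gb20 [(0.76, [0.576, -0.136, 0.032
[... 965 characters left out ...]
array([-1.23356180e+00,  2.99947652e-01,  1.52097100e+00, -3.14657100e-05,
        1.32070244e+00, -6.65890582e-02]), 'qd': array([ 2.00357939e-04,  6.61543802e-04, -3.61614728e-04, -7.49905647e-04,
        9.47670361e-05,  1.98165427e-03]), 'joint_efforts': array([ 6.43807871e-04, -5.43357289e+01, -3.61981738e+01,  2.32165229e-05,
        6.94213613e-04, -1.77763349e-05]), 'ee_pos': array([ 0.21611185, -0.50576379,  0.23126671]), 'eef_rot': array([ 9.79684192e-01,  2.00546464e-01, -1.70218144e-05, -1.20291999e-05]), 'wrist_force': array([-0.48700841, -0.15442053, -0.1518074 ]), 'moment': array([-0.02168393, -0.00213552,  0.02729915]), 'gripper_force': 0.0, 'finger_gap': 0.08526513279144207}
```

View pics/top0.png

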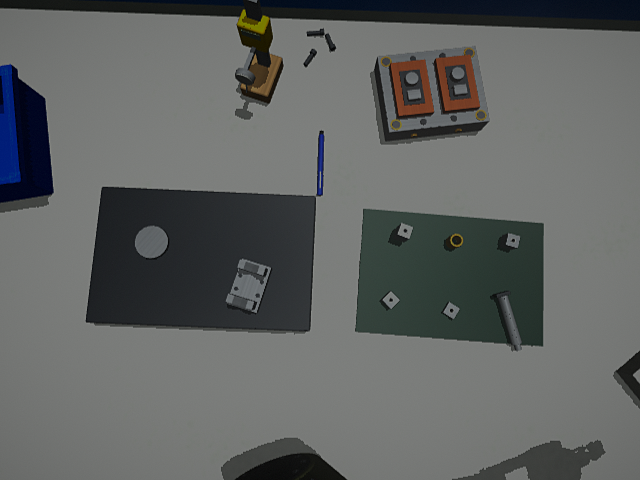

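View pics/side0.png

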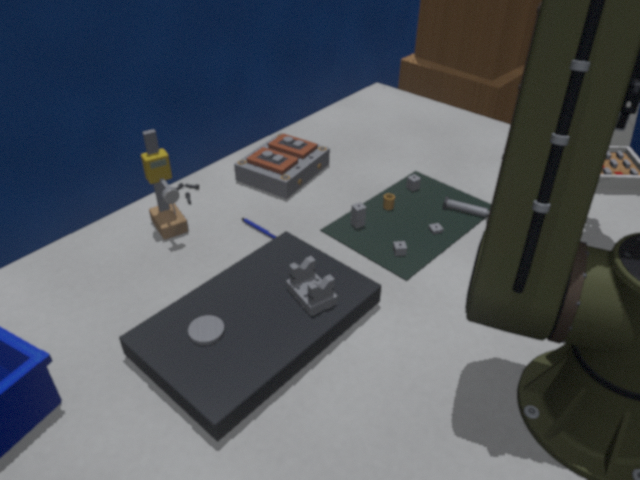

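The top view shows gb50 at (405,231), the bush at (456,240) and gb30 at (512,241). The two low blocks are at (391,300) and (451,310). The pin is at (508,320) with its head towards the top, the platen at (151,241) and the V-rest at (249,286). I'll take wrist views at opposite yaws, which cancels the camera offset.

```bash
cat >> h.py <<'E'
from scipy.spatial.transform import Rotation as Ro
def quat(psi): return np.array([np.cos(psi/2),np.sin(psi/2),0,0])
def wristT():
    o=bot.get_obs(); B=np.eye(4); B[:3,:3]=Ro.from_quat(o["eef_rot"]).as_matrix(); B[:3,3]=o["ee_pos"]
    return B@camera_info("wrist")["mount"]
def snap(tag):
    bot.wait(0.15); T=wristT(); im,d=get_image("wrist")
    cv2.imwrite(f"pics/{tag}.png",im); np.savez(f"{tag}.npz",im=im,d=d,T=T); return im,d,T
E
python3 - <<'E'
from h import *
for tag,c,z in [("mat",(.5,-.235),.24),("gran",(.51,.22),.29)]:
    for s,psi in ((("a",0),("b",np.pi)) if tag=="mat" else (("b",np.pi),("a",0))):
        x=c[0]+.045*np.cos(psi)
        try: bot.move_to([x,c[1],z],quat(psi))
        except bot.IKError as e: print("IK",e); continue
        im,d,T=snap(tag+s)
        for n in (["gb30","pin","bush"] if tag=="mat" else ["platen","vrest"]):
            print(tag+s,n,[(round(q["confidence"],2),np.round(world("wrist",q["location"],T),4).tolist()) for q in spot_in("wrist",n)[:5]])
        P=cloud("wrist",d,T); print("z floor",np.median(P[...,2]), bot.get_obs()["t"])
E
python3 -c "
import cv2,numpy as np
for t in ['mat','gran']:
  a=[cv2.resize(cv2.imread(f'pics/{t}{s}.png'),(800,600)) for s in 'ab']
  cv2.imwrite(f'pics/{t}ab.png',cv2.resize(np.vstack(a),(800,1200))[:, :])
"
```

```text
mata gb30 [(0.96, [0.4554, -0.1248, 0.0211]), (0.94, [0.5873, -0.1454, 0.0547]), (0.69, [0.5775, -0.3569, 0.0342]), (0.68, [0.4437, -0.2399, 0.0106])]
mata pin [(0.94, [0.4487, -0.347, 0.0258]), (0.21, [0.5776, -0.3546, 0.0341])]
mata bush [(0.56, [0.5676, -0.2465, 0.0312])]
z floor 0.001029900610561546 3.0167
matb gb30 [(0.97, [0.5775, -0.1466, 0.0474]), (0.76, [0.5651, -0.3509, 0.0276]), (0.58, [0.452, -0.1238, 0.0227])]
matb pin [(0.65, [0.4246, -0.35, 0.0234])]
matb bush [(0.9, [0.5661, -0.2488, 0.0203])]
z floor 0.0008368632716011237 6.0833
granb platen [(0.96, [0.5455, 0.3168, 0.0617])]
granb vrest [(0.88, [0.4746, 0.1415, 0.0645])]
z floor 0.0016555875367287864 8.0583
grana platen [(0.76, [0.5488, 0.3164, 0.0586])]
grana vrest [(0.58, [0.4745, 0.1455, 0.0703])]
z floor 0.002371418928539204 10.9667
```

View pics/mata.png

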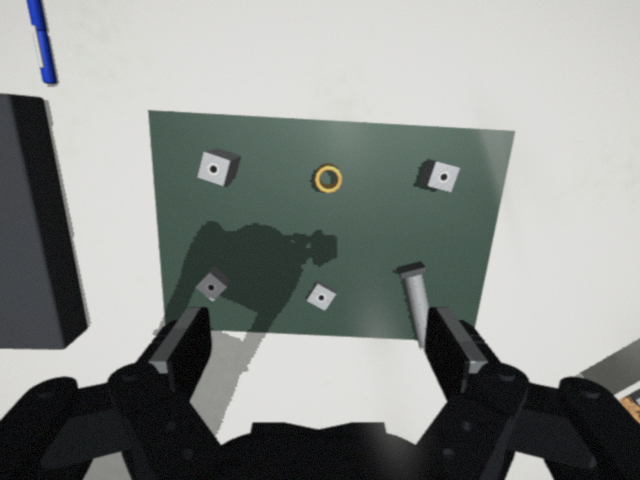

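View pics/grana.png

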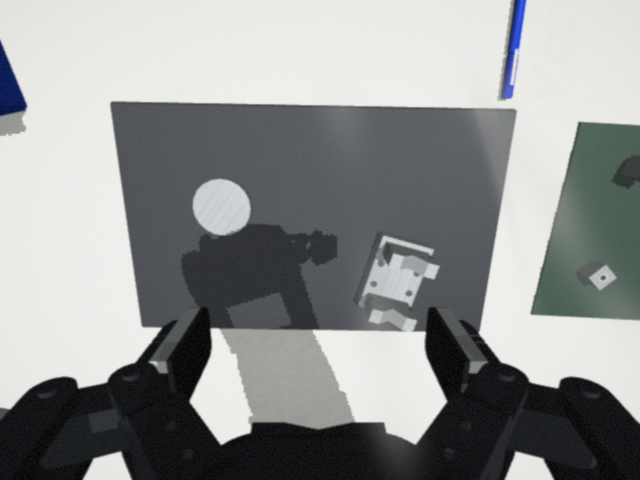

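The wrist view of the mat shows gb50 at (215,168), the bush at (328,178), gb30 at (443,177), gb20 at (211,285), gb10 at (321,297) and the pin with its head at (411,268), partly hidden. The plate view shows the platen at (221,206) and the V-rest at (398,280). Next, geometry from the depth clouds.

Run:
```python
from h import *
def load(t):
    f=np.load(t+".npz"); return cloud("wrist",f["d"],f["T"])[f["d"]>0]
def top():
    d=np.load("top0.npy"); return cloud("top",d)[d>0]
def sel(P,c,r,z0,z1):
    m=(np.hypot(P[:,0]-c[0],P[:,1]-c[1])<r)&(P[:,2]>z0)&(P[:,2]<z1); return P[m]
def rect(Q):
    (c,s,a)=cv2.minAreaRect((Q[:,:2]*1000).astype(np.float32)); return np.round(c,1),np.round(s,1),round(a,1)
for t,src in [("mata",load("mata")),("matb",load("matb")),("top",top())]:
    for n,c,h in [("gb50",(.58,-.145),.05),("gb30",(.571,-.352),.03),("gb20",(.453,-.123),.02),("gb10",(.442,-.24),.01)]:
        Q=sel(src,c,.025,h-.004,h+.005)
        if len(Q)>20: print(t,n,len(Q),*rect(Q),"med",np.round(1e3*Q.mean(0),1))
    Q=sel(src,(.43,-.345),.09,.015,.04); Q=Q[Q[:,0]<.55]
    Q=Q[np.hypot(Q[:,0]-.571,Q[:,1]+.352)>.03]
    if len(Q)>20:
        print(t,"pin",len(Q),*rect(Q)); m=Q.mean(0)[:2]; w,V=np.linalg.eigh(np.cov(Q[:,:2].T)); v=V[:,1]*np.sign(V[0,1]); s=(Q[:,:2]-m)@v; k=(Q[:,:2]-m)@V[:,0]
        print("  axis",np.degrees(np.arctan2(v[1],v[0])),"mean",m,"ends",s.min(),s.max(), "e",m+v*s.min(),m+v*s.max())
        for b in np.arange(-.06,.07,.008):
            q=(s>=b)&(s<b+.008)
            if q.sum()>3: print("   %.3f n%d w[%.1f %.1f] z%.1f"%(b,q.sum(),1e3*k[q].min(),1e3*k[q].max(),1e3*Q[q,2].max()))
for t,src in [("grana",load("grana")),("granb",load("granb")),("top",top())]:
    Q=sel(src,(.548,.318),.045,.0565,.066); print(t,"platen",len(Q),*[np.round(1e3*np.array(x),1) for x in cv2.minEnclosingCircle(Q[:,:2].astype(np.float32))],np.round(1e3*Q.mean(0),1),*rect(Q))
    Q=sel(src,(.474,.14),.06,.1,.118); print(t,"vtops",len(Q),*rect(Q),np.round(1e3*np.median(Q[:,2]),1))
    Q=sel(src,(.474,.14),.06,.064,.118); print(t,"vall",len(Q),*rect(Q))
```

```text
mata gb50 808 [ 583.4 -143.7] [24.3 24.6] 70.7 med [ 583.9 -144.3   52.4]
mata gb30 698 [ 573.8 -353.9] [24.3 24. ] 75.3 med [ 574.2 -353.    32.4]
mata gb20 533 [ 456.2 -122.2] [24.  24.9] 45.3 med [ 457.3 -122.9   22.2]
mata gb10 493 [ 439.1 -239.1] [24.1 24.9] 59.0 med [ 440.4 -239.2   12.2]
mata pin 1199 [ 424.8 -350.4] [107.4  27.7] 17.2
  axis 11.873994985036653 mean [ 0.44091335 -0.3428453 ] ends -0.07160313837172035 0.03619436678571665 e [ 0.37084234 -0.35757837] [ 0.47633324 -0.33539795]
   -0.060 n29 w[-4.1 0.4] z22.7
   -0.052 n41 w[-4.4 2.2] z23.2
   -0.044 n55 w[-5.2 4.3] z22.8
   -0.036 n69 w[-5.7 5.4] z23.2
   -0.028 n80 w[-6.2 7.5] z24.0
   -0.020 n101 w[-6.8 12.0] z24.0
   -0.012 n111 w[-7.4 11.1] z23.4
   -0.004 n115 w[-7.7 10.9] z23.4
   0.004 n120 w[-8.3 10.3] z24.0
   0.012 n117 w[-8.7 9.8] z24.1
   0.020 n115 w[-9.4 9.1] z24.6
   0.028 n226 w[-14.5 13.5] z24.4
   0.036 n6 w[2.2 12.5] z23.4
matb gb50 589 [ 583.  -144.1] [25.  24.5] 71.9 med [ 581.6 -144.7   51.9]
matb gb30 248 [ 573.4 -354.3] [24.  24.6] 76.1 med [ 570.9 -347.9   31.4]
matb gb20 625 [ 455.7 -122.
[... 1635 characters left out ...]
7 11.6] z26.7
   0.020 n43 w[-8.2 11.2] z26.3
   0.028 n43 w[-8.2 9.6] z26.2
   0.036 n44 w[-8.2 11.0] z27.0
   0.044 n65 w[-12.6 15.4] z26.6
grana platen 2581 [549.6 319.3] 30.1 [550.2 318.9  59.6] [549.6 319. ] [58.8 58.7] 78.1
grana vtops 1240 [475.  138.1] [46.9 74.9] 73.6 106.7
grana vall 4752 [475.  138.2] [56.8 84.5] 74.1
granb platen 2175 [549.5 318.5] 30.2 [548.2 318.4  59.5] [549.1 318.5] [59.1 59.3] 34.2
granb vtops 1386 [475.1 137.5] [46.2 75. ] 74.2 106.7
granb vall 5144 [474.7 137.7] [56.  84.3] 74.0
top platen 855 [549.7 319.3] 30.4 [549.5 318.8  60.1] [549.1 318.9] [58.8 58.9] 38.7
top vtops 394 [475.3 138.1] [46.6 73.9] 74.0 107.1
top vall 1550 [475.4 137.9] [56.3 83.9] 74.1
```

View pics/matb.png

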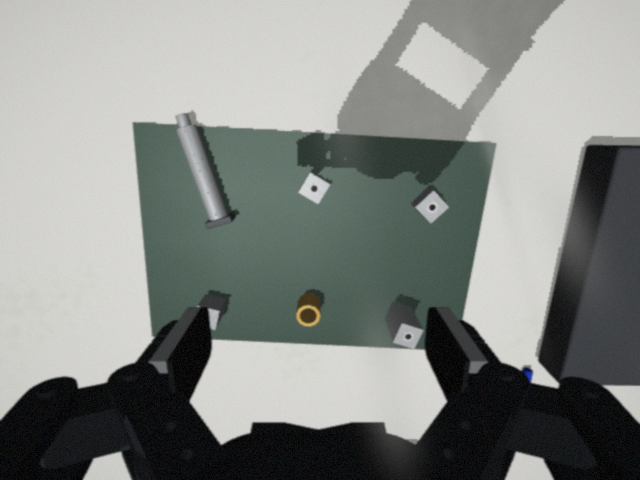

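View pics/granb.png

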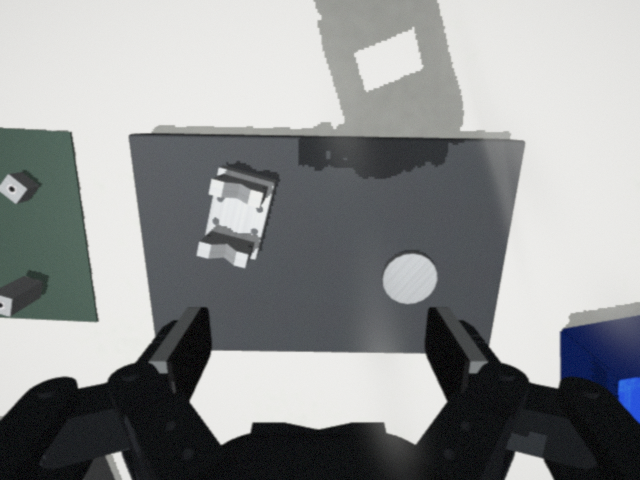

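Geometry is consistent across cameras to about 0.5 mm. First the pin.

```bash
cat >> h.py <<'E'
Rm=np.radians
def fz(): return bot.get_obs()["wrist_force"][2]
def pick(x,y,psi,z,opening=.05,effort=60,lift=.2):
    command_gripper(opening); bot.move_to([x,y,.10],quat(psi)); bot.line_to([x,y,z],speed=.12)
    command_gripper(0,effort); o=bot.get_obs()
    print("grip gap %.4f F %.1f wf %s"%(o["finger_gap"],o["gripper_force"],np.round(o["wrist_force"],1)))
    bot.line_to([x,y,lift],speed=.25); o=bot.get_obs(); print("lifted gap %.4f wf %s t %.1f"%(o["finger_gap"],np.round(o["wrist_force"],1),o["t"]))
def touch(x,y,z,down=.004,thr=3,step=.0005):
    """lower from z until contact; returns z"""
    bot.line_to([x,y,z],speed=.12); bot.wait(.15); f0=fz()
    for i in range(int(down/step)):
        z-=step; bot.line_to([x,y,z],speed=.02)
        if fz()-f0>thr: break
    print("touch cmd z %.4f ee z %.4f dF %.1f t %.1f"%(z,bot.get_obs()["ee_pos"][2],fz()-f0,bot.get_obs()["t"])); return z
E
python3 - <<'E'
from h import *
pick(.4242,-.3494,Rm(15.65),.005)
psi=Rm(-16); x,y=.4750,.1379
bot.move_to([x,y,.2],quat(psi))
z=touch(x,y,.1055,down=.006)
command_gripper(.045); bot.line_to([x,y,.2],speed=.25)
bot.move_to([x+.05,y+.02,.25],quat(0)); im,d,T=snap("pin1"); print(bot.get_obs()["t"])
E
```

```text
grip gap 0.0179 F 58.5 wf [-1.3  1.6  4.4]
lifted gap 0.0174 wf [-0.1  0.2 -3.3] t 15.9
touch cmd z 0.1030 ee z 0.1031 dF 3.2 t 20.0
21.4917
```

View pics/pin1.png

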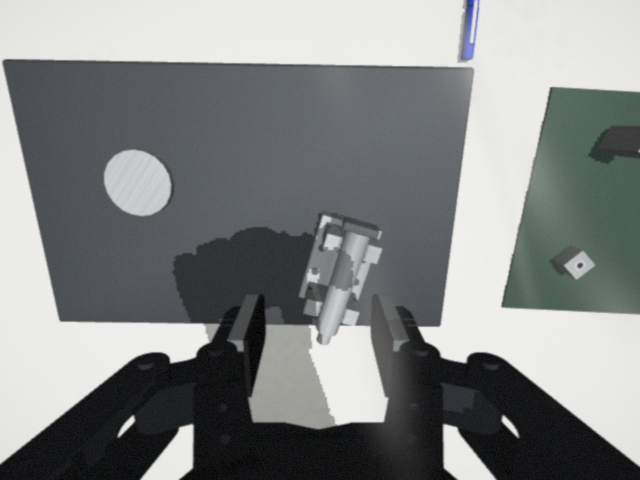

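The pin lies in the Vs, with its head at (362,230) and its tip at (323,338). I'll check its height and axis numerically.

Run:
```python
from h import *
f=np.load("pin1.npz"); P=cloud("wrist",f["d"],f["T"])[f["d"]>0]
v=np.array([np.cos(Rm(-16)),np.sin(Rm(-16))]); n=np.array([-v[1],v[0]])
q=P[:,:2]-[.475,.1379]; s=q@v; k=q@n
for b in np.arange(-.06,.06,.008):
    m=(s>=b)&(s<b+.008)&(abs(k)<.016)&(P[:,2]>.108)
    if m.sum()>3: print("%.3f n%d k[%.1f %.1f] ztop %.1f"%(b,m.sum(),1e3*k[m].min(),1e3*k[m].max(),1e3*np.percentile(P[m,2],95)))
m=(abs(k)<.012)&(P[:,2]>.1); print(s[m].min(),s[m].max())
```

```text
-0.060 n83 k[-5.4 5.7] ztop 116.4
-0.052 n92 k[-8.3 9.9] ztop 119.5
-0.044 n202 k[-14.6 15.6] ztop 119.9
-0.036 n224 k[-15.9 15.8] ztop 119.7
-0.028 n221 k[-16.0 14.5] ztop 119.7
-0.020 n208 k[-10.1 10.0] ztop 119.9
-0.012 n221 k[-9.7 10.0] ztop 119.7
-0.004 n212 k[-9.8 9.9] ztop 119.9
0.004 n221 k[-9.3 10.1] ztop 119.9
0.012 n228 k[-9.3 10.1] ztop 119.7
0.020 n258 k[-15.0 16.0] ztop 119.8
0.028 n272 k[-16.0 15.8] ztop 119.9
0.036 n874 k[-15.9 12.9] ztop 313.8
0.044 n2571 k[-16.0 14.6] ztop 319.7
0.052 n5039 k[-16.0 16.0] ztop 327.1
-0.05809654992387996 0.06875287525469737
```

Seated level and central: top at 119.8 mm, tip end at −58.1 mm. Next gb30.

Run:
```python
from h import *
X,Y=.5494,.3189
pick(.5736,-.3541,Rm(75.7),.007)
bot.move_to([X,Y,.2],quat(Rm(90)))
z=touch(X,Y,.069,down=.007)
command_gripper(.05); bot.line_to([X,Y,.16],speed=.25)
print(bot.get_obs()["t"])
pick(.4560,-.1224,Rm(45.1),.0055,effort=40)
bot.move_to([X+.008,Y,.2],quat(Rm(90)))
z=touch(X+.008,Y,.097,down=.006)
print(bot.get_obs()["t"],bot.get_obs()["finger_gap"])
```

```text
grip gap 0.0233 F 59.5 wf [-0.5  0.3  6.7]
lifted gap 0.0231 wf [-0.4 -0.  -1.6] t 25.9
touch cmd z 0.0645 ee z 0.0650 dF 6.6 t 31.9
32.7917
grip gap 0.0232 F 39.6 wf [-1.7  0.9  6.9]
lifted gap 0.0227 wf [-0.5 -0.6 -1.7] t 36.9
touch cmd z 0.0925 ee z 0.0932 dF 6.1 t 42.0
41.95 0.02307462295280375
```

```bash
cat >> h.py <<'E'
def square(X,Y,z,psis,effort=30):
    for p in psis:
        bot.move_to([X,Y,z],quat(Rm(p))); command_gripper(0,effort); o=bot.get_obs()
        print("square",p,"gap %.4f wf %s t %.1f"%(o["finger_gap"],np.round(o["wrist_force"],1),o["t"])); command_gripper(.05)
E
python3 - <<'E'
from h import *
X,Y=.5494,.3189
f0=bot.get_obs()["wrist_force"]; bot.line_to([X,Y,.0925],speed=.02); o=bot.get_obs()
print("slid",o["ee_pos"],np.round(o["wrist_force"],1),np.round(f0,1),o["finger_gap"])
command_gripper(.05); bot.line_to([X,Y,.078],speed=.1)
square(X,Y,.078,[90,180])
bot.line_to([X,Y,.2],speed=.25)
bot.move_to([X-.04,Y,.24],quat(np.pi)); im,d,T=snap("st20"); print(bot.get_obs()["t"])
cv2.imwrite("pics/st20c.png",cv2.resize(im[120:360,200:440],None,fx=2,fy=2,interpolation=2))
P=cloud("wrist",d,T)[d>0]
for a,b in [(.104,.118),(.055,.066)]:
    m=(np.hypot(P[:,0]-X,P[:,1]-Y)<.04)&(P[:,2]>a)&(P[:,2]<b); Q=P[m]; print(len(Q),cv2.minAreaRect((1e3*Q[:,:2]).astype(np.float32)),np.median(Q[:,2]))
E
```

```text
slid [0.54955848 0.31912432 0.09323533] [ 0.2 -0.5  6.5] [-1.  -0.3  5.4] 0.023022402179191402
square 90 gap 0.0233 wf [-0.8  0.7  2.6] t 43.8
square 180 gap 0.0235 wf [ 0.6 -0.2  0.7] t 45.9
47.4333
906 ((548.7548828125, 318.3499755859375), (24.01629066467285, 24.901945114135742), 89.8953857421875) 0.1095454190183115
1951 ((547.30078125, 319.00262451171875), (55.73504638671875, 59.43138122558594), 1.330026626586914) 0.05952963365075742
```

View pics/st20c.png

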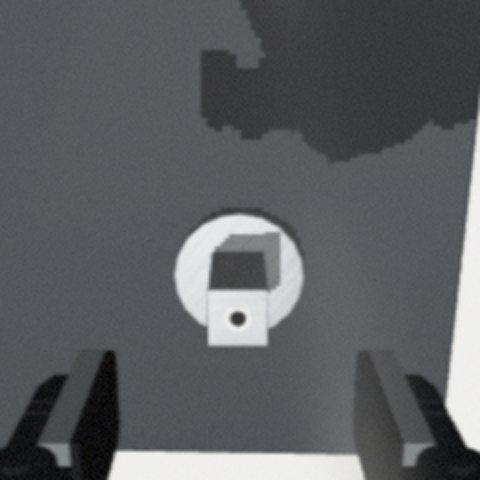

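The stack so far is flush and centred on the platen (block top at crop (238,318)). Now gb10.

Run:
```python
from h import *
X,Y=.5494,.3189
pick(.4390,-.2394,Rm(59),.0045,effort=30)
bot.move_to([X+.008,Y,.2],quat(Rm(90)))
z=touch(X+.008,Y,.116,down=.006); o=bot.get_obs()
print(o["finger_gap"],o["wrist_force"])
im,d=get_image("side"); cv2.imwrite("pics/s10.png",cv2.resize(im[230:390,100:320],None,fx=3,fy=3,interpolation=2))
```

```text
grip gap 0.0232 F 29.9 wf [-1.5  1.3  7.4]
lifted gap 0.0227 wf [-0.6 -0.3 -1.1] t 52.0
touch cmd z 0.1115 ee z 0.1122 dF 5.2 t 57.3
0.023213173547344507 [-1.00988124 -1.15902447  4.83906666]
```

View pics/s10.png

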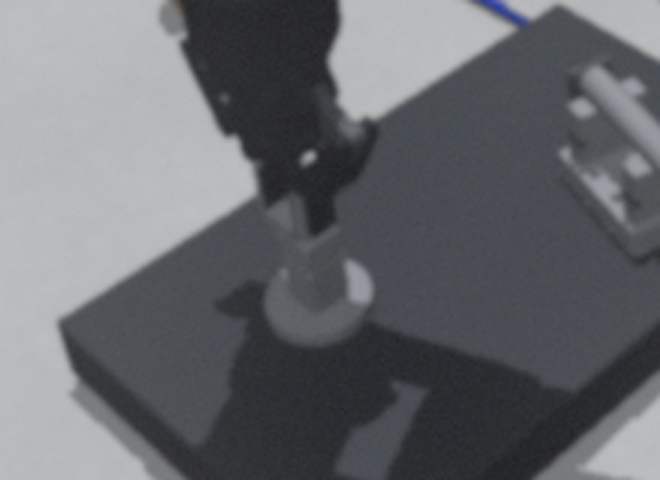

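The gripper holds gb10 in contact on top of the stack at (305,215), and the stack is upright. Now I slide it across and square up.

Run:
```python
from h import *
X,Y=.5494,.3189
bot.line_to([X,Y,.1115],speed=.02); o=bot.get_obs()
print("slid",o["ee_pos"],np.round(o["wrist_force"],1),o["finger_gap"])
command_gripper(.05); bot.line_to([X,Y,.096],speed=.1)
square(X,Y,.096,[90,180])
bot.line_to([X,Y,.085],speed=.1); square(X,Y,.085,[180,90])
bot.line_to([X,Y,.2],speed=.25)
bot.move_to([X-.04,Y,.24],quat(np.pi)); im,d,T=snap("st10")
cv2.imwrite("pics/st10c.png",cv2.resize(im[200:320,270:390],None,fx=4,fy=4,interpolation=2))
P=cloud("wrist",d,T)[d>0]
m=(np.hypot(P[:,0]-X,P[:,1]-Y)<.04)&(P[:,2]>.114)&(P[:,2]<.128); Q=P[m]; print(len(Q),cv2.minAreaRect((1e3*Q[:,:2]).astype(np.float32)),np.median(Q[:,2]))
# oblique side view with the wrist camera, from lower
bot.move_to([X-.12,Y-.10,.25],quat(np.radians(200))); im,d,T=snap("ob"); print(bot.get_obs()["t"])
im2,_=get_image("side"); s=cv2.resize(im2[270:360,150:270],None,fx=5,fy=5,interpolation=2)
cv2.imwrite("pics/fin.png",s)
```

```text
slid [0.54961181 0.31909507 0.1122003 ] [-1.2  0.4  6.9] 0.023342359531484454
square 90 gap 0.0235 wf [-0.3  0.1  2. ] t 59.1
square 180 gap 0.0231 wf [-0.5  0.9  1.2] t 61.2
square 180 gap 0.0237 wf [ 0.7 -0.6  2.4] t 62.5
square 90 gap 0.0235 wf [-0.5  0.8  0.7] t 64.6
955 ((548.5110473632812, 318.37933349609375), (24.605792999267578, 23.8837833404541), 0.5943531394004822) 0.11955545504226583
67.925
```

View pics/st10c.png

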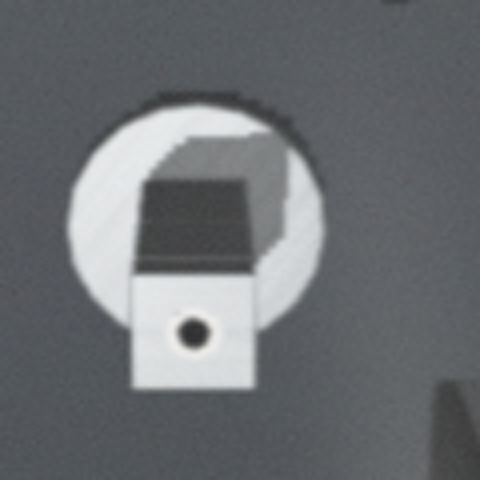

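View pics/fin.png

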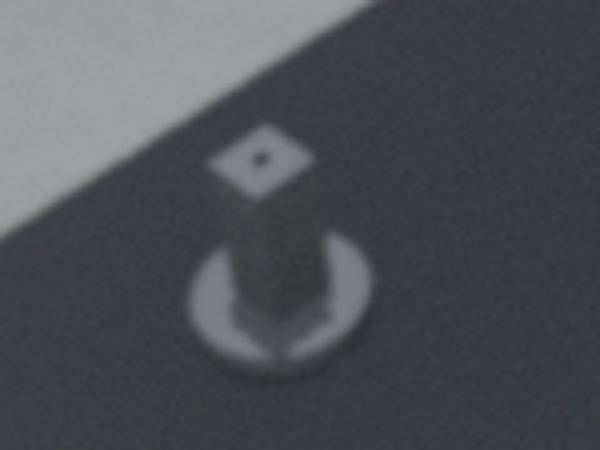

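The crop shows the stack's side edges running unbroken from the top face (194,330) down to the platen, with the joint lines fine and the stack central. The side view shows it upright. Handing in.

Run:
```python
from h import *
print(bot.finish_job())
```

```text
the job is handed in; nothing more can be done
None
```

The job is handed in at about 68 s of the allowed 122: the pin lies level and central in both Vs, and the 30/20/10 stack stands in the middle of the platen with both upper blocks wrung on and looking flush in the last pictures; I sent the arm to nothing else, but I didn't re-image the 50 mm block, bush and pen at the end.

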